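# Slide the tall measuring cylinder into the checking gauge and start it

## Robot

A 6-joint arm with a two-finger parallel gripper is mounted at the origin on the work surface. World frame = base frame: x ahead of the robot, y to its left, z up, the work surface at z = 0. Lengths are in mm, angles in rad, forces in N, time in s.
With the tool pointing down it reaches from about 425 to 950 mm from the base axis. Payload 3.5 kg.
Tool frame: the origin (TCP) lies on the centre line of the jaws, within the pads' length; the fingertips stand 17 mm ahead of it and the grasp point (between the pads) lies 2 mm behind it; z points along the fingers, y is the line along which they close (so a half turn about z gives the same grasp; the last joint's range is limited). The gripper opens to 85 mm and grips with 20 to 120 N. Pads are 22 mm wide; open, the fingers measure 114 mm over their backs; the gripper's body (76 mm by 85 mm) begins 54 mm behind the grasp point. The pads swing forward as they close: fully open they stand 13 mm farther back than shut.
Start: joints at [1.13, 0.286, 1.577, -0, 1.279, -0.15], TCP at [193.498, 646.657, 248.325] pointing down, gripper open.
Joint ranges: [-2.77, 2.77], [-0.9, 2.22], [0.21, 2.48], [-1.53, 4.67], [0.24, 2.81], [-2.84, 2.84]. Speed limits (rad/s): [2.79, 2.79, 3.14, 3.14, 3.14, 3.14].

## Interface

Orientations are given as a rotation vector (axis times angle).
In Python, from bench import * gives the robot as it stands.
- The arm moves only by the tool play_rows, never from a script. Its argument "increments" is a list of rows, each a list of 3 entries, a list of its own where there are three numbers: the finger opening in cm, from 0 to 8.54, then the shift along the world's x, y, z in cm, then the turn about the world's z in rad. In form: [[hand, [dx, dy, dz], spin], ...]. A call has 1 to 5 rows; each row is the pose to reach, as a shift and turn from the pose commanded when the call began; what a row does not reach only later rows make up. A row lasts 1/8 s, in which the tool goes at most 62.5 mm and 10.7 degrees, less where a joint would pass 70% of its speed; a pose out of reach is approached as far as the arm can. A call with a gripper value outside its range is refused whole. The fingers move at their own pace and stop on an object; "newtons" is the grip in N (left out, the last holds). Time passes only in rows, so rows that repeat a pose let the fingers close. It gives the time, the measured TCP pose, the force, the opening and the grip force at its end, in the units of the state.
- observe(): the state, without advancing time (a new reading comes with each control period).
- get_image(name): name is "scene" or "top" or "wrist"; returns a dict with "frame" (400x640x3 uint8, red, green, blue), "fx", "fy", "cx", "cy" (pixels), "position" and "attitude" of the camera in the world; the wrist camera has in their place "hand_eye" (4x4, takes a point from camera to tool coordinates, whose origin is the TCP and whose axes are the flange's). Camera axes: x right, y down, z forward; pixel columns grow to the right and rows downward; lengths in mm; the calibration is good to about 2 mm. The wrist camera is an equidistant fisheye: a pixel r from the principal point sees the ray r / f radians off the axis. A picture is of the moment at which its call begins: read the wrist's pose just before it. There is no depth.
- finish_job(): hands the job in; it is judged then, once.
The state is a dict: "clock": time; "joint_pos": joint angles; "joint_velocities": joint speeds; "tau": joint torques, N m; "tcp_pos": TCP position; "orientation": TCP orientation; "force": force on the tool from outside, world axes, zero at the start; "moment": the same for the moment, N m; "finger_gap": finger opening in mm; "grasp_force": force on a finger pad.
Only numpy, scipy, OpenCV 4.12 (cv2) and the standard library are available. Lean on these libraries where they do the work, as an engineer would, in place of code of your own. Each camera call takes 0.05 s, during which the arm holds its last target. There are 200 camera calls.

## Task

Gently push the tall measuring cylinder by its blue foot so that it slides upright across the bench, without tipping or being lifted, until it stands fully home against the back of the gauge's orange bay. Then press the gauge's green start key right down and let it go, leaving the cylinder standing in the bay. Pick nothing up or squeeze it, do not press the key before the cylinder is home, and leave the other labware where it stands.

Things in the scene. Friction and masses are not known exactly. Their poses are not given: they have to be found in the camera images.
- measure: Tall measuring cylinder, loose, 0.15 to 0.31 kg, 248 mm high. Its round blue foot is 60 mm in diameter with an upright rim 24 mm high; above, a clear tube 30 mm in diameter with a blue bumper ring 43 mm in diameter at 205 to 217 mm. Origin: centre of its underside; z points up the tube. Pushed on the rim of the foot it slides; pushed above about 40 mm it tips.
- seat (a point): Point on the bench under the cylinder's centre when fully home in the orange bay. x points level into the bay, y to its left, z up. No floor in the bay; walls 30 mm high: flat back wall 30 mm beyond this point, side walls 34 mm to either side reaching 14 mm in front of it, then lips flaring to about 53 mm either side at 31 mm in front.
- gauge: The gauge, fixed to the bench; origin and axes as for the seat. Behind the bay is its white housing at x = 45 to 215 mm, y = -95 to +155 mm, 90 mm high. A grey step beside the bay carries the green key: x = -37 to +53 mm, y = +69 to +145 mm, 45 mm high.
- start_key_top (a point): Centre of the top of the green start key, a round push button 30 mm in diameter, facing up, on the grey step 107 mm to the left (+y) of the seat.
- start_key (a joint): Travel of the green start key in m: 0 up, 0.006 fully pressed; a spring (5 N at the bottom) brings it back.
- amber: Amber glass bottle, 68 mm in diameter, 150 mm high, loose; origin at the centre of its underside. Leave alone.
- flagon: White plastic bottle, 72 mm in diameter, 170 mm high, loose; origin at the centre of its underside. Leave alone.
- flask: Conical glass flask, 82 mm in diameter at the foot, 122 mm high, loose; origin at the centre of its underside. Leave alone.
- beaker: Clear plastic beaker, 80 mm in diameter, 90 mm high, loose; origin at the centre of its underside. Leave alone.
- cuvettes: Flat blue box, 75 x 55 x 20 mm, loose; origin at the centre of its underside. Leave alone.
- bulb: Orange rubber bulb standing on its flat end, 48 mm in diameter, 75 mm high, loose; origin at the centre of its underside. Leave alone.
- stopper: Glass stopper, 32 mm in diameter, 34 mm high, loose; origin at the centre of its underside. Leave alone.

How it is judged:
By the outcome, as a careful person would: the job done as asked, in the order asked, and still so for the second after the job is handed in, with the robot touching nothing.
It also fails if it takes over 67 s, if anything falls off the work surface, if the arm or the gripper's body presses on something with over 40 N, if the wrist force passes 120 N, or if a joint passes its speed limit or range.

## Working session

There is one attempt and no reset: what is moved stays moved. The work goes in short steps, Python scripts to look and compute and a tool call to move; the robot and the scene stay as the last step left them, time stands still between calls to the robot, and variables do not carry over. Pictures are saved under pics/ and viewed, at most 10 in all, crops included, and the job is handed in when it is done.

Besides the shell and the picture viewer there is one more tool, called after "Emit:" in YAML: its name, and indented under it one key for each argument. play_rows: Moves the arm, as the interface text tells. Its arguments: {"type":"object","properties":{"increments":{"type":"array","items":{"type":"array"}},"newtons":{"type":"number"}},"required":["increments"]}

```bash
mkdir -p pics
python3 - <<'E'
from bench import *
import cv2,pickle
s=observe();print(s)
d={}
for n in("scene","top"):
    im=get_image(n);d[n]=im;cv2.imwrite(f"pics/{n}0.png",im["frame"][:,:,::-1]);print(n,{k:v for k,v in im.items() if k!="frame"})
pickle.dump(d,open("d0.pkl","wb"))
E
```

```text
{'clock': 0.0, 'joint_pos': array([ 1.12997201e+00,  2.87177456e-01,  1.57816833e+00, -2.54859716e-05,
        1.27859169e+00, -1.49988967e-01]), 'joint_velocities': array([ 1.82066073e-03,  1.91109113e-04, -1.33370087e-04, -9.66649170e-04,
        8.21810703e-04,  3.31702909e-05]), 'tau': array([-3.88968547e-04, -4.05980659e+01, -2.92627412e+01, -1.18944104e-04,
        5.53507707e-03,  2.31837141e-06]), 'tcp_pos': array([193.26361525, 646.10171454, 246.9439606 ]), 'orientation': array([-0.45512744, -3.10778198,  0.0035341 ]), 'force': array([-0.14082492,  0.88661432,  1.35034671]), 'moment': array([-0.00018596, -0.04854208,  0.03664808]), 'grasp_force': 0.0, 'finger_gap': 85.37688334163708}
scene {'fx': 418.2229594583008, 'fy': 418.2229594583008, 'cx': 320.4614256182544, 'cy': 194.579707198089, 'position': array([1203.86817268, -655.82021295,  613.38426068]), 'attitude': array([-1.9568486 , -0.95475738,  0.52141413])}
top {'fx': 447.5274049014925, 'fy': 447.5274049014925, 'cx': 323.92207995247094, 'cy': 197.50617838150458, 'position': array([ 271.25271989, -134.6731495 , 1299.1431754 ]), 'attitude': array([-1.99581739,  2.22308276, -0.23338355])}
```

View pics/scene0.png

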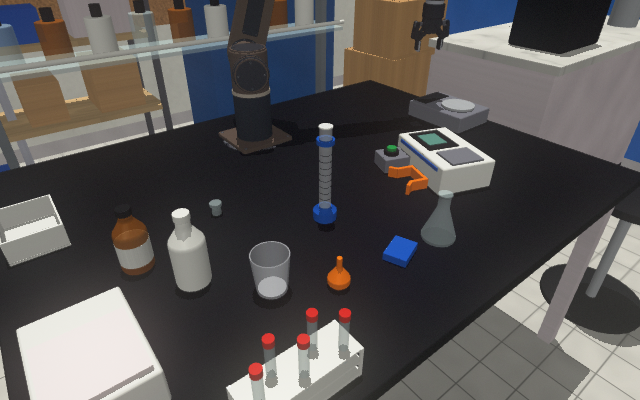

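View pics/top0.png

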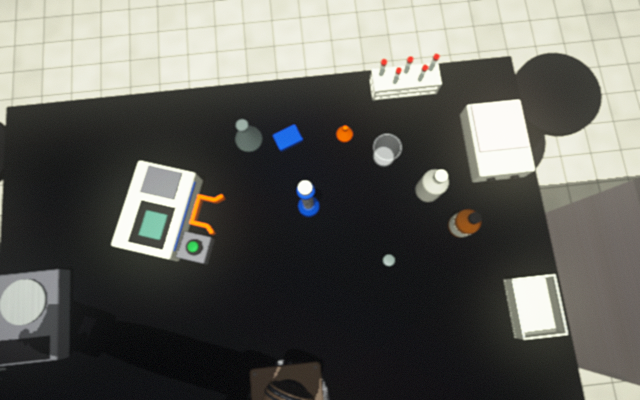

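The top view shows the cylinder's foot near (309,208), the orange bay near (205,213) opening to the right, and the green key at (193,247). I'll enlarge that part of both views.

Run:
```python
import cv2,pickle,numpy as np
d=pickle.load(open("d0.pkl","rb"))
a=d["top"]["frame"][155:275,100:340,::-1]
b=d["scene"]["frame"][115:235,290:530,::-1]
f=lambda x:cv2.resize(x,None,fx=3.3,fy=3.3,interpolation=cv2.INTER_CUBIC)[:,:792]
o=[]
for im,x0,y0 in((a,100,155),(b,290,115)):
    im=f(im)[:, :].copy()
    im=cv2.resize(im,(792,396)); im=cv2.resize(im,(600,300)) if 0 else im
    for k in range(0,240,20): cv2.putText(im,str(x0+k),(int(k*3.3),8),0,.3,(255,255,255),1);cv2.line(im,(int(k*3.3),10),(int(k*3.3),15),(255,255,255),1)
    for k in range(20,120,20): cv2.putText(im,str(y0+k),(0,int(k*3.3)+4),0,.3,(255,255,255),1)
    o.append(im)
cv2.imwrite("pics/crop_top.png",o[0]);cv2.imwrite("pics/crop_scene.png",o[1])
```

```text
(no output)
```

View pics/crop_top.png

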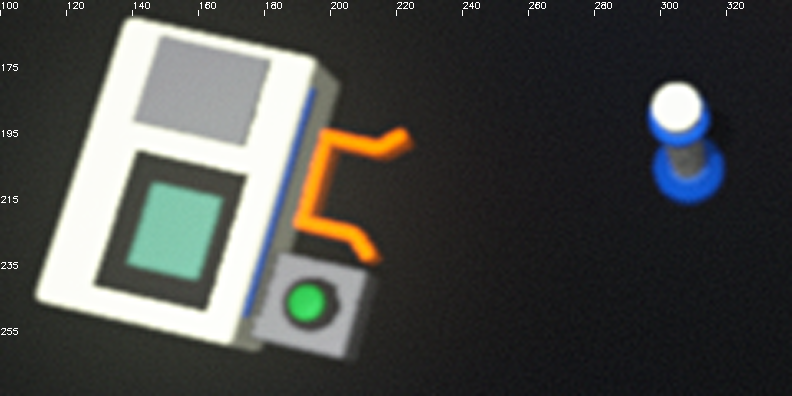

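View pics/crop_scene.png

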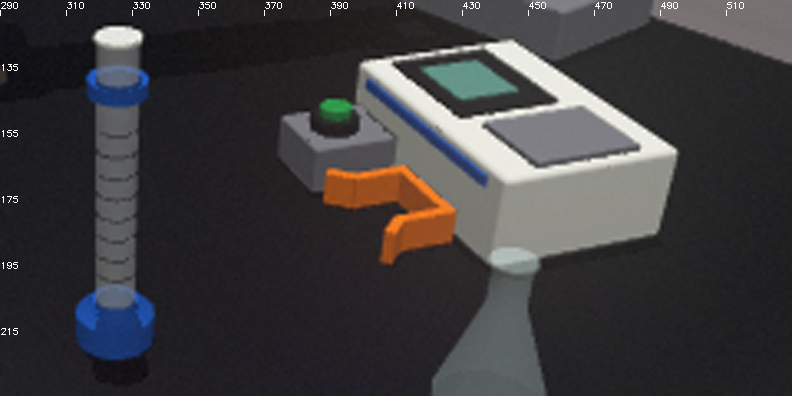

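```bash
cat > h.py <<'E'
import numpy as np,pickle
from scipy.spatial.transform import Rotation as R
from scipy.optimize import least_squares
d=pickle.load(open("d0.pkl","rb"))
def proj(n,P):
    c=d[n];q=(np.atleast_2d(P)-c["position"])@R.from_rotvec(c["attitude"]).as_matrix()
    return np.c_[c["fx"]*q[:,0]/q[:,2]+c["cx"],c["fy"]*q[:,1]/q[:,2]+c["cy"]]
off=dict(top=(100,155),scene=(290,115))
def px(n,p): return np.array(p)/3.3+off[n]-0.35
def G(v,p):
    p=np.atleast_2d(p);c,s=np.cos(v[2]),np.sin(v[2])
    return np.c_[v[0]+c*p[:,0]-s*p[:,1],v[1]+s*p[:,0]+c*p[:,1],p[:,2]]
E
python3 - <<'E'
from h import *
T=[((45,155,90),(232,346)),((45,-95,90),(316,57)),((215,-95,90),(127,17)),((215,155,90),(37,298)),((-37,69,45),(370,270)),((-37,145,45),(346,359))]
S=[((45,-95,90),(495,186)),((45,155,90),(359,67)),((215,155,90),(513,40)),((215,-95,90),(678,150)),((-37,69,45),(317,151)),((-37,145,45),(281,118)),((45,-95,0),(493,266))]
def f(v): return np.concatenate([(proj(n,G(v,[a for a,_ in L]))-px(n,[b for _,b in L])).ravel() for n,L in(("top",T),("scene",S))])
r=least_squares(f,[270,130,1.4],x_scale=[10,10,.1],loss="soft_l1")
print(r.x);print(f(r.x).reshape(-1,2).round(1))
# key
k=least_squares(lambda p:np.r_[proj("top",p)[0]-px("top",(306,302)),proj("scene",p)[0]-px("scene",(336,105))],[200,200,55])
print("key",k.x,k.fun,"pred",G(r.x,[0,107,0]))
g=lambda p:np.r_[proj("top",[*p,20])[0]-px("top",(688.5,168)),proj("scene",[*p,12])[0]-px("scene",(115,325))]
m=least_squares(g,[270,0]);print("foot",m.x,m.fun)
g=lambda p:np.r_[proj("top",[*p,248])[0]-px("top",(677,107)),proj("scene",[*p,248])[0]-px("scene",(118,36))]
m2=least_squares(g,[270,0]);print("tube top",m2.x,m2.fun)
c,s=np.cos(r.x[2]),np.sin(r.x[2]);print("foot in gauge",np.array([[c,s],[-s,c]])@(m.x-r.x[:2]), np.array([[c,s],[-s,c]])@(m2.x-r.x[:2]))
for n,p in dict(amber=(460,232),flagon=(428,192),stopper=(389,262),beaker=(384,156)).items():
    u=least_squares(lambda q:proj("top",[*q,0 if n!="stopper" else 30])[0]-p,[270,0]).x;print(n,u.round())
E
```

```text
[540.18640695 179.8206519    1.23677858]
[[-0.5 -0.6]
 [ 0.4 -0.5]
 [-0.2 -1.4]
 [-1.5 -0.3]
 [-0.   0.3]
 [-0.3 -0.2]
 [ 2.3 -2.1]
 [-1.5 -2.8]
 [-0.8 -1.4]
 [ 0.7 -0.7]
 [-1.5  0.8]
 [-1.7 -0.1]
 [-2.3  2.6]]
key [439.72827752 217.12446974  68.91380129] [-0.36254249 -0.27030603 -0.47906915  0.11152166] pred [[439.09999861 214.89967768   0.        ]]
foot [ 528.17003494 -109.78180005] [-0.55547993 -0.13876276 -0.46966449  0.28326817]
tube top [ 528.39499523 -110.31201699] [-0.57308127 -0.06597542 -0.47863318  0.60488969]
foot in gauge [-277.53639567  -83.59140178] [-277.96355771  -83.97775618]
amber [ 406. -543.]
flagon [ 534. -469.]
stopper [ 340. -321.]
beaker [ 659. -354.]
```

The pictures put the seat at about (540,180), the bay axis at about 1.24 rad and the foot at about (528,-110). My plan is to push with the flat back of the leading finger, with tool y along the push so the gripper body stays clear of the tall tube. I'll start by travelling high round behind the cylinder.

Emit:
play_rows:
  increments:
    - [7.0,[1.5,-2,5],0.1]
    - [7.0,[5,-6.5,8.2],0.2]
    - [7.0,[8.6,-11.3,8.2],0.3]
    - [7.0,[12.2,-16,8.2],0.38]
    - [7.0,[15.8,-20.7,8.2],0.38]

```text
clock: 0.72
tcp_pos: [352.2, 437.9, 329.9]
orientation: [0.141, -3.138, 0.001]
force: [0.9, 0.6, 0.4]
finger_gap: 70.0
grasp_force: 0.0
```

Emit:
play_rows:
  increments:
    - [7.0,[4,-4.5,0],0]
    - [7.0,[8,-9,0],0]
    - [7.0,[11,-14,0],0]
    - [7.0,[13,-19.5,0],0]
    - [7.0,[15,-25,0],0]

```text
clock: 1.35
tcp_pos: [501.7, 187.8, 329.7]
orientation: [0.14, -3.138, 0.0]
force: [1.1, 0.7, 0.7]
finger_gap: 70.0
grasp_force: 0.0
```

Emit:
play_rows:
  increments:
    - [7.0,[0.7,-6,0],0]
    - [7.0,[1.4,-12,0],0]
    - [7.0,[2.1,-18,0],0]
    - [7.0,[2.8,-24,0],0]
    - [7.0,[3.2,-30,0],0]

```text
clock: 1.98
tcp_pos: [533.2, -112.2, 329.8]
orientation: [0.14, -3.138, -0.001]
force: [-0.4, 1.0, 0.0]
finger_gap: 70.1
grasp_force: 0.0
```

Emit:
play_rows:
  increments:
    - [7.0,[0.1,-5,0],0]
    - [7.0,[0.3,-9.5,0],0]
    - [7.0,[0.5,-12.8,0],0]
    - [7.0,[0.5,-12.8,-2],0]
    - [7.0,[0.5,-12.8,-5],0]

```text
clock: 2.6
tcp_pos: [538.5, -238.1, 279.4]
orientation: [-0.139, 3.138, 0.0]
force: [0.1, 0.3, 0.0]
finger_gap: 69.5
grasp_force: 0.0
```

Run:
```python
from bench import *
import cv2,pickle,numpy as np
s=observe();w=get_image("wrist");c=get_image("scene")
print(s["tcp_pos"],s["orientation"],{k:v for k,v in w.items() if k!="frame"})
pickle.dump((s,w,c),open("d1.pkl","wb"))
a=w["frame"][:,:,::-1];b=cv2.resize(c["frame"][60:240,200:440,::-1],(533,400),interpolation=cv2.INTER_CUBIC)
cv2.imwrite("pics/w1.png",a);cv2.imwrite("pics/s1.png",b)
```

```text
[ 538.50631097 -238.064492    279.41470895] [-1.39369683e-01  3.13782155e+00  2.19825029e-04] {'fx': 309.70691628693146, 'fy': 309.70691628693146, 'cx': 320.5850811194581, 'cy': 196.5474743577832, 'hand_eye': array([[ 2.61179188e-05, -9.54102038e-01, -2.99481719e-01,
         7.65412438e+01],
       [ 9.99999653e-01,  2.74224412e-04, -7.86425834e-04,
         4.87708122e-01],
       [ 8.32455689e-04, -2.99481594e-01,  9.54101715e-01,
        -1.26299646e+02],
       [ 0.00000000e+00,  0.00000000e+00,  0.00000000e+00,
         1.00000000e+00]])}
```

View pics/w1.png

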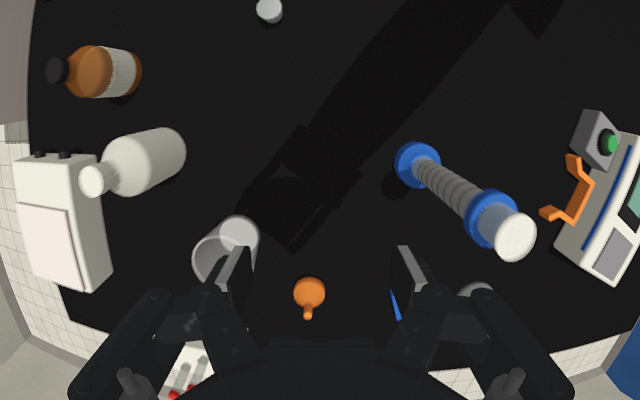

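View pics/s1.png

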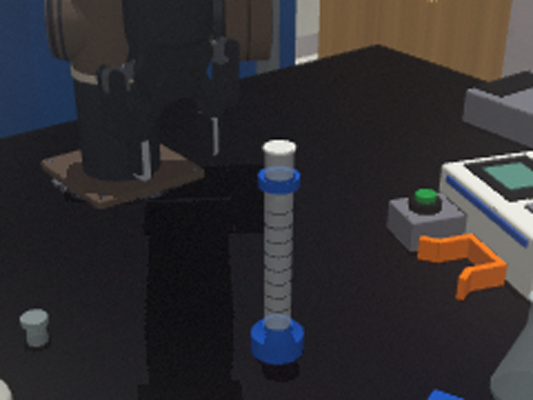

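The wrist picture shows the knuckle links bulging outward above the fingertips, with the right link's outer edge running from (482,297) to (560,375). I'll compute how far they stick out at tube height.

```bash
cat >> h.py <<'E'
def wray(w,p):
    v=np.array([p[0]-w["cx"],p[1]-w["cy"]]);r=np.hypot(*v);t=r/w["fx"]
    q=np.r_[np.sin(t)*v/r,np.cos(t)];H=w["hand_eye"];return H[:3,:3]@q,H[:3,3]
def wplane(s,w,p,z):
    q,o=wray(w,p);Rt=R.from_rotvec(s["orientation"]).as_matrix();q=Rt@q;o=Rt@o+s["tcp_pos"]
    return (o+q*(z-o[2])/q[2])[:2]
E
python3 - <<'E'
from h import *
s,w,c=pickle.load(open("d1.pkl","rb"))
for p in [(482,297),(500,292),(530,320),(560,350),(574,380),(398,247),(411,247),(424,320),(437,335)]:
    q,o=wray(w,p)
    print(p,[(x,(o+q*(x-o[0])/q[0]).round(0)) for x in (0,12)])
for n,p,z in (("foot",(417,164),20),("stopper",(269,8),20),("flagon",(165,150),20),("key",(608,144),69)):
    print(n,wplane(s,w,p,z).round(1))
E
```

```text
(482, 297) [(0, array([  0.,  70., -28.])), (12, array([ 12.,  59., -43.]))]
(500, 292) [(0, array([  0.,  81., -26.])), (12, array([ 12.,  68., -42.]))]
(530, 320) [(0, array([  0.,  84., -48.])), (12, array([ 12.,  71., -60.]))]
(560, 350) [(0, array([  0.,  87., -68.])), (12, array([ 12.,  74., -77.]))]
(574, 380) [(0, array([  0.,  83., -83.])), (12, array([ 12.,  70., -90.]))]
(398, 247) [(0, array([ 0., 43., 24.])), (12, array([12., 37.,  1.]))]
(411, 247) [(0, array([ 0., 51., 24.])), (12, array([12., 43.,  0.]))]
(424, 320) [(0, array([  0.,  40., -39.])), (12, array([ 12.,  33., -52.]))]
(437, 335) [(0, array([  0.,  42., -48.])), (12, array([ 12.,  36., -60.]))]
foot [ 527.3 -112.1]
stopper [ 345.1 -319.2]
flagon [ 535.4 -452. ]
key [443.5 199.2]
```

The knuckles stand out about 74 mm, so the tube would touch them in a straight finger-back push. Before choosing the contact I'll look closer at the gripper and wrist shape.

Run:
```python
from h import *
import cv2
s,w,c=pickle.load(open("d1.pkl","rb"))
a=cv2.resize(c["frame"][0:150,200:350,::-1],(400,400),interpolation=cv2.INTER_CUBIC)
b=cv2.resize(w["frame"][220:400,370:550,::-1],(400,400),interpolation=cv2.INTER_CUBIC)
b=np.clip(b.astype(float)*2.5,0,255).astype(np.uint8); a=np.clip(a.astype(float)*1.8,0,255).astype(np.uint8)
cv2.imwrite("pics/comp.png",np.hstack([a,b]))
for p in [(378,338),(385,345),(265,342)]:
    q,o=wray(w,p);print(p,[(z,(o+q*(z-o[2])/q[2]).round(0)) for z in (-56,-70)])
# tips in scene, predicted for tip z offset, corners
Rt=R.from_rotvec(s["orientation"]).as_matrix()
for zt in (0,5,10,17):
    P=[s["tcp_pos"]+Rt@np.array([x,y,zt]) for y in(-38,38) for x in (-11,11)]
    print(zt,((proj("scene",P)-[200,0])*400/150).round(0).tolist())
for zt in (-40,-80,-120,-160,-200): print(zt,((proj("scene",s["tcp_pos"]+Rt@np.array([0,0,zt]))-[200,0])*400/150).round(0))
```

```text
(378, 338) [(-56, array([  9.,  18., -56.])), (-70, array([ 22.,  15., -70.]))]
(385, 345) [(-56, array([  6.,  21., -56.])), (-70, array([ 20.,  17., -70.]))]
(265, 342) [(-56, array([  7., -17., -56.])), (-70, array([ 21., -13., -70.]))]
0 [[178.0, 361.0], [160.0, 352.0], [257.0, 333.0], [239.0, 325.0]]
5 [[178.0, 367.0], [160.0, 358.0], [258.0, 339.0], [239.0, 331.0]]
10 [[179.0, 373.0], [161.0, 364.0], [258.0, 345.0], [239.0, 337.0]]
17 [[179.0, 382.0], [161.0, 373.0], [258.0, 354.0], [240.0, 345.0]]
-40 [[207. 291.]]
-80 [[204. 238.]]
-120 [[201. 181.]]
-160 [[198. 122.]]
-200 [[195.  59.]]
```

View pics/comp.png

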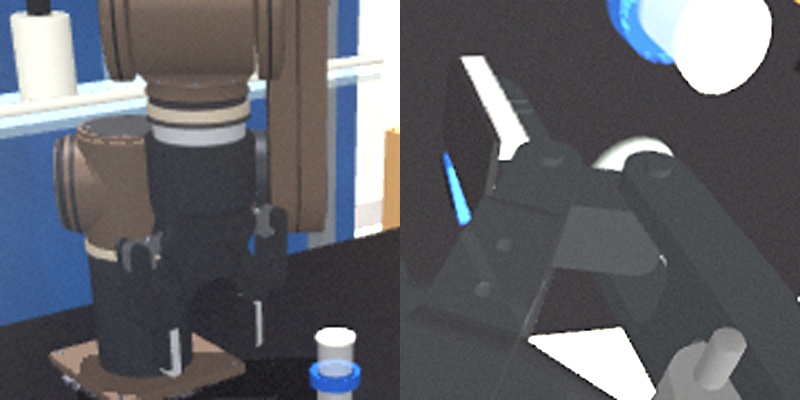

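The picture settles the geometry:
- **Fingertips:** they sit about 11 mm ahead of the TCP at a 70 mm gap.
- **Knuckles:** about ±74 mm.
- **Wrist caps:** they begin about 188 mm above the TCP, so they would meet the tube's top if the tool were close behind it.

I'll therefore push with the outer front corner of the fully open +y finger. The cylinder then stands at about (+32,+78) in tool axes, which is clear of the knuckle, body and caps and visible to the wrist camera. I'll correct from wrist images between short pushes.

Emit:
play_rows:
  increments:
    - [8.5,[-0.5,0.7,0],-0.16]
    - [8.5,[-1,1.5,0],-0.32]
    - [8.5,[-1.5,2.2,0],-0.48]
    - [8.5,[-2,2.9,0],-0.63]
    - [8.5,[-2,2.9,-4],-0.63]

```text
clock: 3.32
tcp_pos: [520.6, -209.2, 244.7]
orientation: [0.835, 3.019, -0.004]
force: [0.4, 0.3, -0.2]
finger_gap: 85.2
grasp_force: 0.0
```

Emit:
play_rows:
  increments:
    - [8.5,[0,0,-4],0]
    - [8.5,[0,0,-9],0]
    - [8.5,[0,0,-14],0]
    - [8.5,[0,0,-18],0]
    - [8.5,[0,0,-20],0]

```text
clock: 3.95
tcp_pos: [517.5, -207.8, 38.3]
orientation: [-0.837, -3.025, -0.002]
force: [-0.4, -0.6, -0.1]
finger_gap: 85.0
grasp_force: 0.0
```

```bash
cat > look.py <<'E'
from bench import *
from h import *
import cv2,sys
def look(save=None):
    s=observe();w=get_image("wrist");a=w["frame"]
    if save: cv2.imwrite(f"pics/{save}.png",a[:,:,::-1]);pickle.dump((s,w),open(f"{save}.pkl","wb"))
    return s,w
if __name__=="__main__":
    s,w=look(sys.argv[1]);print(s["tcp_pos"].round(1),s["orientation"].round(3),s["finger_gap"],s["joint_pos"].round(2))
E
python3 look.py w2
```

```text
[ 517.5 -207.8   38.3] [-8.370e-01 -3.025e+00 -2.000e-03] 85.02091579563172 [-0.56  0.3   1.99  0.    0.86 -1.59]
```

View pics/w2.png

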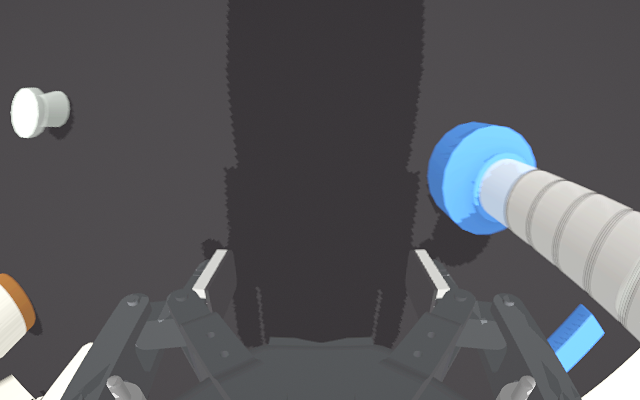

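The wrist view shows the foot at about (482,178) and the right fingertip at about (415–430,250), with the tube clear of the knuckle. I'll fit the foot's silhouette automatically.

```bash
cat > foot.py <<'E'
from look import *
from scipy.optimize import minimize
A=np.linspace(0,2*np.pi,40)
def wproj(s,w,P):
    Rt=R.from_rotvec(s["orientation"]).as_matrix();H=w["hand_eye"]
    q=(np.asarray(P)-s["tcp_pos"])@Rt; q=(q-H[:3,3])@H[:3,:3]
    r=np.hypot(q[:,0],q[:,1]);t=np.arctan2(r,q[:,2])
    return np.c_[w["cx"]+w["fx"]*t*q[:,0]/r,w["cy"]+w["fy"]*t*q[:,1]/r]
ring=lambda c,r,z:np.c_[c[0]+r*np.cos(A),c[1]+r*np.sin(A),0*A+z]
def fitfoot(s,w,c0):
    hsv=cv2.cvtColor(w["frame"],cv2.COLOR_RGB2HSV);m0=cv2.inRange(hsv,(95,90,60),(125,255,255))
    hull=lambda *c:cv2.convexHull(np.round(np.vstack([wproj(s,w,x) for x in c])*16).astype(np.int32))
    roi=np.zeros_like(m0);cv2.fillConvexPoly(roi,hull(ring(c0,55,0),ring(c0,55,24)),255,shift=4)
    def cost(c):
        p=np.zeros_like(m0);cv2.fillConvexPoly(p,hull(ring(c,30,0),ring(c,30,24)),255,cv2.LINE_AA,4)
        t=np.zeros_like(m0)
        cv2.fillConvexPoly(t,hull(ring(c,17,22),ring(c,17,60)),255,shift=4)
        k=(t==0)&(roi>0); return np.abs(p.astype(float)-m0)[k].sum()/255
    best=minimize(cost,c0,method="Nelder-Mead",options=dict(initial_simplex=np.array([c0,np.add(c0,(8,0)),np.add(c0,(0,8))]),xatol=.1))
    return best.x,best.fun
def rel(s,c):
    Rt=R.from_rotvec(s["orientation"]).as_matrix();return (np.r_[c,s["tcp_pos"][2]]-s["tcp_pos"])@Rt
V=(540.2,179.8,1.2368)
def gaug(c):
    e=np.subtract(c,V[:2]);k,n=np.cos(V[2]),np.sin(V[2]);return np.array([k*e[0]+n*e[1],-n*e[0]+k*e[1]])
def report(name,c0):
    s,w=look(name);c,f=fitfoot(s,w,c0)
    print("tcp",s["tcp_pos"].round(1),"F",s["force"].round(1),"foot",c.round(1),"cost",round(f),"in tool",rel(s,c).round(1)[:2],"gauge",gaug(c).round(1))
    return s,w,c
if __name__=="__main__": report(sys.argv[1],[float(x) for x in sys.argv[2:4]])
E
python3 - <<'E'
from foot import *
s,w=pickle.load(open("w2.pkl","rb"))
c,f=fitfoot(s,w,(528,-110.5));print(c,f,rel(s,c))
for p in [(415,250),(428,250),(447,276),(470,292)]:
    q,o=wray(w,p);print(p,[(z,(o+q*(z-o[2])/q[2]).round(1)) for z in(0,4,8)],(o+q*(11-o[0])/q[0]).round(1))
E
```

```text
[ 529.41280919 -108.97453676] 110.08627450980393 [40.6198408  90.91253913  0.1654775 ]
(415, 250) [(0, array([10.7, 44.9,  0. ])), (4, array([ 8.6, 46.3,  4. ])), (8, array([ 6.5, 47.8,  8. ]))] [11.  44.7 -0.7]
(428, 250) [(0, array([10.4, 51.6,  0. ])), (4, array([ 8.3, 53.2,  4. ])), (8, array([ 6.2, 54.8,  8. ]))] [11.  51.1 -1.2]
(447, 276) [(0, array([-5.2, 64.6, -0. ])), (4, array([-7.8, 66.6,  4. ])), (8, array([-10.4,  68.6,   8. ]))] [ 11.   51.9 -24.9]
(470, 292) [(0, array([-16.9,  81. ,   0. ])), (4, array([-19.9,  83.5,   4. ])), (8, array([-22.8,  86.1,   8. ]))] [ 11.   57.  -37.6]
```

The finger pad is thinner at foot height, so its corner is at about (11,50). That leaves only a few millimetres between the wrist caps and the tube. I'll measure the wrist silhouette numerically by differencing against the first images.

Run:
```python
from foot import *
s=observe();im={n:get_image(n) for n in("scene","top")};pickle.dump((s,im),open("d2.pkl","wb"))
T=s["tcp_pos"];rad=T[:2]/np.hypot(*T[:2]);tan=np.array([-rad[1],rad[0]])
D={n:np.abs(im[n]["frame"].astype(int)-d[n]["frame"]).max(2)>14 for n in im}
D={n:cv2.morphologyEx(m.astype(np.uint8),cv2.MORPH_CLOSE,np.ones((5,5)))>0 for n,m in D.items()}
print("scene: height above TCP, left/right extent in mm along tangential")
for h in list(range(60,320,12)):
    g=np.arange(-110,111,2.);P=np.c_[T[0]+tan[0]*g,T[1]+tan[1]*g,0*g+T[2]+h];q=proj("scene",P).round().astype(int)
    ok=(q[:,1]>=0)&(q[:,1]<400)&(q[:,0]>=0)&(q[:,0]<640)
    if not ok.any():continue
    v=np.array([D["scene"][b,a] if o else 0 for (a,b),o in zip(q,ok)])
    print(h,"".join("#" if x else "." for x in v))
print("top: slice at h=235 plane; rows r from -60 to 110 outward, cols t -120..120")
for r in range(110,-61,-10):
    g=np.arange(-120,121,4.);P=np.c_[T[0]+rad[0]*r+tan[0]*g,T[1]+rad[1]*r+tan[1]*g,0*g+T[2]+235];q=proj("top",P).round().astype(int)
    print(r,"".join("#" if D["top"][b,a] else "." for a,b in q))
```

```text
scene: height above TCP, left/right extent in mm along tangential
60 ...........................#................................................................#..................
72 ............................................................................#......###.........................
84 ..........................######.............................................########..........................
96 ...........................########.........................................#############......................
108 ......................#############.............................................#####..........................
120 ................................#................................................####..........................
132 ................................##.............................................#########.......................
144 ...............................................#####################............#..............................
156 ........................................################################..................................
[... 2066 characters left out ...]
...........#.#.#############.................
30 ...............##############################................
20 ..............###############################................
10 ..............################################...............
0 ...............################################..............
-10 ...............#################################.............
-20 ...............##################################............
-30 ..............###################################............
-40 ..............####################################...........
-50 ................##################################...........
-60 ..................################################...........
```

The caps measure about ±60 mm tangentially, about 40 mm radially, and start about 190 mm above the TCP. The tube is therefore only safe on the radial side of the wrist, so I'll push in three legs:
1. Outward and left, at about 54° (world).
2. Inward and left, at about 120°, with the tool on the far side.
3. Along the bay axis, at about 71°.

First I'll go round to the base side of the cylinder.

Emit:
play_rows:
  increments:
    - [8.5,[-3.3,0.4,0],-0.1]
    - [8.5,[-6.7,0.8,0],-0.28]
    - [8.5,[-6.7,0.8,-1],-0.46]
    - [8.5,[-6.7,0.8,-1],-0.64]
    - [8.5,[-6.7,0.8,-1],-0.82]

```text
clock: 4.72
tcp_pos: [453.3, -202.5, 33.0]
orientation: [1.98, 2.432, 0.001]
force: [-0.1, -0.9, -0.6]
finger_gap: 85.0
grasp_force: 0.0
```

Emit:
play_rows:
  increments:
    - [8.5,[0,0,0],-0.18]
    - [8.5,[0,0,0],-0.36]
    - [8.5,[0.1,1.5,-0.5],-0.49]
    - [8.5,[0.2,3.7,-1.0],-0.49]
    - [8.5,[0.2,5.0,-1.0],-0.49]

```text
clock: 5.35
tcp_pos: [454.8, -151.3, 22.2]
orientation: [2.506, 1.889, 0.002]
force: [0.3, 0.2, 0.4]
finger_gap: 84.9
grasp_force: 0.0
```

```bash
python3 foot.py w3 529.4 -109; python3 -c "
from h import *
s,w=pickle.load(open('w3.pkl','rb'));print(s['orientation'],s['finger_gap'],s['joint_pos'].round(2))"
```

```text
tcp [ 454.8 -151.3   22.2] F [0.3 0.2 0.4] foot [ 529.5 -107.6] cost 295 in tool [62.6 59.7] gauge [-275.   -84.1]
[2.50645760e+00 1.88878706e+00 2.05745970e-03] 84.94473450673868 [-0.53  0.18  2.18  0.    0.78 -0.25]
```

The joint angles show the arm plane sits about 11° off the TCP azimuth. With that, leg 1 isn't needed. A single push at about 100° with the tool on the far side, using the −y finger, keeps the tube clear and brings it onto the bay axis. I'll go round low, keeping the wrist camera clear of the tube.

Emit:
play_rows:
  increments:
    - [8.5,[0,-6,0],0]
    - [8.5,[2,-9.9,0],0]
    - [8.5,[8,-9.9,0],0.1]
    - [8.5,[13.1,-9.9,0],0.19]
    - [8.5,[13.1,-6,0],0.19]

```text
clock: 6.02
tcp_pos: [589.5, -214.5, 22.5]
orientation: [2.315, 2.113, 0.004]
force: [0.3, 0.1, -0.1]
finger_gap: 85.2
grasp_force: 0.0
```

Emit:
play_rows:
  increments:
    - [8.5,[0,1,0],0]
    - [8.5,[0,2.2,-0.4],0]
    - [8.5,[0,3.3,-0.4],0]
    - [8.5,[0,4.2,-0.4],0]
    - [8.5,[0,4.2,-0.4],0]

```text
clock: 6.65
tcp_pos: [584.4, -169.0, 16.5]
orientation: [2.318, 2.12, -0.0]
force: [-0.3, -0.4, -0.9]
finger_gap: 85.1
grasp_force: 0.0
```

```bash
python3 foot.py w4 529.5 -108; python3 -c "
from h import *
s,w=pickle.load(open('w4.pkl','rb'));print(s['orientation'].round(3),s['finger_gap'],s['joint_pos'].round(2))"
```

```text
tcp [ 584.4 -169.    16.5] F [-0.3 -0.4 -0.9] foot [ 528.9 -109. ] cost 112 in tool [ 54.8 -60.6] gauge [-276.5  -84. ]
[ 2.318  2.12  -0.   ] 85.1427449754199 [-0.45  0.43  1.86 -0.    0.85 -0.36]
```

Emit:
play_rows:
  increments:
    - [8.5,[-0.17,0.98,0],0]
    - [8.5,[-0.3,1.67,0],0]
    - [8.5,[-0.4,2.27,0],0]
    - [8.5,[-0.5,2.86,0],0]
    - [8.5,[-0.61,3.45,0],0]

```text
clock: 7.32
tcp_pos: [578.4, -134.5, 16.4]
orientation: [2.319, 2.119, -0.0]
force: [1.0, -2.1, -0.1]
finger_gap: 84.6
grasp_force: 0.7
```

```bash
python3 foot.py w5 525 -90
```

```text
tcp [ 578.4 -134.5   16.4] F [ 1.  -2.1 -0.1] foot [525.8 -89.8] cost 128 in tool [ 39.8 -56.4] gauge [-259.4  -74.8]
```

Emit:
play_rows:
  increments:
    - [8.5,[-0.12,0.7,0],0]
    - [8.5,[-0.28,1.6,0],0]
    - [8.5,[-0.43,2.45,0],0]
    - [8.5,[-0.6,3.35,0],0]
    - [8.5,[-0.74,4.2,0],0]

```text
clock: 8.0
tcp_pos: [570.9, -92.2, 16.4]
orientation: [2.319, 2.12, -0.0]
force: [0.3, -0.4, -0.8]
finger_gap: 85.1
grasp_force: 0.8
```

```bash
python3 foot.py w6 518 -48
```

```text
tcp [570.9 -92.2  16.4] F [ 0.3 -0.4 -0.8] foot [519.1 -47.4] cost 136 in tool [ 40.  -55.6] gauge [-221.5  -54.5]
```

Emit:
play_rows:
  increments:
    - [8.5,[-0.12,0.7,0],0]
    - [8.5,[-0.28,1.6,0],0]
    - [8.5,[-0.45,2.55,0],0]
    - [8.5,[-0.62,3.5,0],0]
    - [8.5,[-0.79,4.5,0],0]

```text
clock: 8.68
tcp_pos: [563.0, -47.1, 16.3]
orientation: [-2.319, -2.119, -0.0]
force: [0.2, -1.2, -1.4]
finger_gap: 84.9
grasp_force: 0.7
```

```bash
python3 foot.py w7 511 -3; python3 -c "
from h import *
s,w=pickle.load(open('w7.pkl','rb'));print(s['joint_pos'].round(2))"
```

```text
tcp [563.  -47.1  16.3] F [ 0.2 -1.2 -1.4] foot [509.2  -2.6] cost 123 in tool [ 39.5 -57.5] gauge [-182.5  -30.5]
[-0.26  0.35  1.97  0.    0.82 -0.17]
```

Emit:
play_rows:
  increments:
    - [8.5,[-0.07,0.7,0],0]
    - [8.5,[-0.15,1.6,0],0]
    - [8.5,[-0.23,2.55,0],0]
    - [8.5,[-0.31,3.5,0],0]
    - [8.5,[-0.4,4.5,0],0]

```text
clock: 9.35
tcp_pos: [559.1, -2.2, 16.3]
orientation: [2.319, 2.119, 0.0]
force: [0.5, -1.0, 0.5]
finger_gap: 85.1
grasp_force: 0.6
```

```bash
python3 foot.py w8 504 42; python3 -c "
from h import *
s,w=pickle.load(open('w8.pkl','rb'));print(s['joint_pos'].round(2))"
```

```text
tcp [559.1  -2.2  16.3] F [ 0.5 -1.   0.5] foot [499.3  40.5] cost 121 in tool [ 37.2 -63.4] gauge [-145.   -7.]
[-0.19  0.34  1.99  0.    0.81 -0.1 ]
```

Emit:
play_rows:
  increments:
    - [8.5,[-0.07,0.6,0],0]
    - [8.5,[-0.14,1.2,0],0]
    - [8.5,[-0.21,1.8,0],0]
    - [8.5,[-0.28,2.3,0],0]
    - [8.5,[-0.33,2.7,0],0]

```text
clock: 10.02
tcp_pos: [555.8, 24.4, 16.4]
orientation: [2.319, 2.119, -0.0]
force: [0.6, -0.9, 0.5]
finger_gap: 85.3
grasp_force: 0.7
```

```bash
python3 foot.py w9 493 67; python3 -c "
from h import *
s,w=pickle.load(open('w9.pkl','rb'));print(s['joint_pos'].round(2))"
```

```text
tcp [555.8  24.4  16.4] F [ 0.6 -0.9  0.5] foot [491.7  65. ] cost 124 in tool [ 34.7 -67.5] gauge [-124.3    8.2]
[-0.14  0.34  1.99 -0.    0.81 -0.05]
```

The cylinder is now nearly on the bay axis, at gauge (−124, +8). For the last leg the tool has to be on the base side, so I'll lift clear, cross above and come down next to the foot.

Emit:
play_rows:
  increments:
    - [8.5,[0.2,-1.5,0],0]
    - [8.5,[0.2,-2,5],0]
    - [8.5,[0.2,-2,11],0]
    - [8.5,[0.2,-2,17],0]
    - [8.5,[0.2,-2,23],0]

```text
clock: 10.7
tcp_pos: [557.4, 3.3, 248.2]
orientation: [-2.32, -2.118, -0.0]
force: [1.2, -0.6, -0.2]
finger_gap: 85.0
grasp_force: 0.0
```

Emit:
play_rows:
  increments:
    - [8.5,[0,0,4.5],-0.07]
    - [8.5,[-3,0.7,5.0],-0.07]
    - [8.5,[-8,1.8,5.0],-0.07]
    - [8.5,[-13.1,2.7,5.0],-0.07]
    - [8.5,[-13.1,2.7,5.0],-0.07]

```text
clock: 11.32
tcp_pos: [424.2, 31.3, 295.7]
orientation: [-2.392, -2.036, 0.0]
force: [-0.1, -0.2, 1.0]
finger_gap: 85.2
grasp_force: 0.0
```

```bash
python3 foot.py w10 491.7 65; python3 -c "
from h import *
s,w=pickle.load(open('w10.pkl','rb'));print(s['joint_pos'].round(2),s['orientation'])"
```

```text
tcp [424.2  31.3 295.7] F [-0.1 -0.2  1. ] foot [493.9  64.7] cost 600 in tool [44.  63.4] gauge [-124.    6.]
[-0.17 -0.33  2.1   0.    1.38 -0.01] [-2.39168038e+00 -2.03615495e+00  3.72888051e-05]
```

View pics/w10.png

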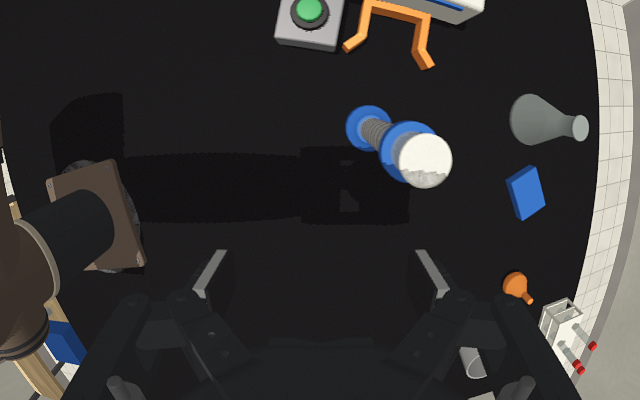

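The bay mouth is in view: left lip tip at about (348,47), right lip tip at about (429,67), and the step's front corners near (276,38) and (336,50). I'll check the gauge pose against these.

Run:
```python
from foot import *
s,w=pickle.load(open("w10.pkl","rb"))
hsv=cv2.cvtColor(w["frame"],cv2.COLOR_RGB2HSV);m=cv2.inRange(hsv,(8,150,90),(22,255,255));m[90:]=0
P=[(-31,53,30),(-31,-53,30),(-14,34,30),(-14,-34,30),(30,34,30),(30,-34,30),(-37,69,45),(-37,145,45)]
print(wproj(s,w,G(V,P)).round(0).tolist())
g=wproj(s,w,G(V,[(0,107,z) for z in(60,65,69)]));print("key",g.round(0).tolist())
gm=cv2.inRange(hsv,(45,100,60),(80,255,255));gm[60:]=0;k=cv2.moments(gm,True);print("green",k["m10"]/k["m00"],k["m01"]/k["m00"])
# fit bay inner walls: model mask of the bay polyline at top z=30
def mask(v):
    o=np.zeros_like(m)
    for z in (0,30):
        pl=wproj(s,w,G(v,[(-31,53,z),(-14,36,z),(32,36,z),(32,-36,z),(-14,-36,z),(-31,-53,z)]))
    return pl
def cost(v):
    o=np.zeros_like(m)
    L=[(-31,54),(-14,36),(32,36),(32,-36),(-14,-36),(-31,-54)]
    for a,b in zip(L,L[1:]):
        q=wproj(s,w,G(v,[(*a,0),(*b,0),(*b,30),(*a,30)]));cv2.fillConvexPoly(o,cv2.convexHull(np.round(q*16).astype(np.int32)),255,shift=4)
    return (np.abs(o.astype(float)-m)[:90]>128).sum()
r=minimize(cost,V,method="Nelder-Mead",options=dict(initial_simplex=np.array([V,(548,180,1.237),(540,188,1.237),(540,180,1.28)]),xatol=.05))
print(r.x,r.fun,cost(V),(m>0).sum())
c,f=fitfoot(s,w,(493,65));V2=r.x;e=c-V2[:2];k,n=np.cos(V2[2]),np.sin(V2[2]);print("foot in refit gauge",k*e[0]+n*e[1],-n*e[0]+k*e[1])
```

```text
[[348.0, 50.0], [428.0, 69.0], [365.0, 41.0], [416.0, 53.0], [370.0, 9.0], [421.0, 22.0], [335.0, 51.0], [272.0, 41.0]]
key [[308.0, 14.0], [308.0, 12.0], [308.0, 12.0]]
green 308.77708333333334 9.852083333333333
[544.51747346 184.91017049   1.24706191] 1049.0 1528 2005
foot in refit gauge -130.11370452412586 9.7824289291026
```

The gauge pose agrees within about 3 mm. I'll lower straight down beside the foot.

Emit:
play_rows:
  increments:
    - [8.5,[0,0,-4],0]
    - [8.5,[0,0,-9],0]
    - [8.5,[0,0,-14],0]
    - [8.5,[0,0,-18],0]
    - [8.5,[0,0,-20],0]

```text
clock: 12.0
tcp_pos: [426.6, 30.6, 93.7]
orientation: [-2.391, -2.033, 0.004]
force: [0.8, 0.1, -0.9]
finger_gap: 84.9
grasp_force: 0.0
```

```bash
python3 foot.py w11 492 65
```

```text
tcp [426.6  30.6  93.7] F [ 0.8  0.1 -0.9] foot [492.4  65.4] cost 93 in tool [44.8 59.4] gauge [-123.8    7.6]
```

Emit:
play_rows:
  increments:
    - [8.5,[0,0,-2],0]
    - [8.5,[0,0,-4],0]
    - [8.5,[0,0,-5.5],0]
    - [8.5,[0,0,-7],0]
    - [8.5,[0,0,-7.6],0]

```text
clock: 12.68
tcp_pos: [426.7, 31.1, 19.5]
orientation: [-2.391, -2.036, 0.001]
force: [-0.2, -0.2, -0.5]
finger_gap: 85.1
grasp_force: 0.0
```

```bash
python3 foot.py w12 492 65; python3 -c "
from h import *
s,w=pickle.load(open('w12.pkl','rb'));print(s['joint_pos'].round(2),s['moment'])"
```

```text
tcp [426.7  31.1  19.5] F [-0.2 -0.2 -0.5] foot [492.4  65.4] cost 111 in tool [44.4 59.4] gauge [-123.7    7.7]
[-0.17  0.08  2.3   0.    0.76 -0.01] [0.05186299 0.00646899 0.02050927]
```

Emit:
play_rows:
  increments:
    - [8.5,[0.2,0.46,-0.2],0]
    - [8.5,[0.5,1.1,-0.2],0]
    - [8.5,[0.85,1.9,-0.2],0]
    - [8.5,[1.25,2.8,-0.2],0]
    - [8.5,[1.63,3.65,-0.2],0]

```text
clock: 13.35
tcp_pos: [443.5, 68.3, 18.5]
orientation: [2.391, 2.037, 0.0]
force: [-0.6, -1.9, 1.4]
finger_gap: 84.9
grasp_force: 1.1
```

```bash
python3 foot.py w13 506 97
```

```text
tcp [443.5  68.3  18.5] F [-0.6 -1.9  1.4] foot [508.1  97.8] cost 116 in tool [39.3 59.1] gauge [-88.    3.4]
```

Emit:
play_rows:
  increments:
    - [8.5,[0.23,0.65,0],0]
    - [8.5,[0.5,1.45,0],0]
    - [8.5,[0.77,2.25,0],0]
    - [8.5,[1.03,3.0,0],0]
    - [8.5,[1.3,3.78,0],0]

```text
clock: 14.02
tcp_pos: [456.2, 106.0, 18.3]
orientation: [-2.392, -2.037, 0.0]
force: [-0.7, -2.7, 2.6]
finger_gap: 85.2
grasp_force: 1.5
```

```bash
python3 foot.py w14 525 135; python3 -c "
from h import *
s,w=pickle.load(open('w14.pkl','rb'));print(s['joint_pos'].round(2))"
```

```text
tcp [456.2 106.   18.3] F [-0.7 -2.7  2.6] foot [525.9 131.7] cost 110 in tool [36.5 64.8] gauge [-50.1  -2.3]
[ 0.01  0.17  2.2  -0.    0.77  0.17]
```

```bash
cat > bay.py <<'E'
from foot import *
def fitbay(s,w,v0):
    hsv=cv2.cvtColor(w["frame"],cv2.COLOR_RGB2HSV);m=cv2.inRange(hsv,(5,150,60),(24,255,255))
    L=[(-31,54),(-14,36),(32,36),(32,-36),(-14,-36),(-31,-54)]
    def draw(v,g=0):
        o=np.zeros_like(m)
        for a,b in zip(L,L[1:]):
            cv2.fillConvexPoly(o,cv2.convexHull(np.round(wproj(s,w,G(v,[(*a,0),(*b,0),(*b,30),(*a,30)]))*16).astype(np.int32)),255,cv2.LINE_AA,4)
        return cv2.dilate(o,np.ones((g,g))) if g else o
    roi=draw(v0,41)>0
    cost=lambda v:np.abs(draw(v).astype(float)-m)[roi].sum()/255
    best=min((minimize(cost,v0,method="Nelder-Mead",options=dict(initial_simplex=np.array([v0,np.add(v0,(a,0,0)),np.add(v0,(0,a,0)),np.add(v0,(0,0,.03))]),xatol=.05)) for a in(5,-5)),key=lambda r:r.fun)
    return best.x,best.fun,cost(v0),(m[roi]>0).sum()
if __name__=="__main__":
    s,w=pickle.load(open(sys.argv[1]+".pkl","rb"))
    v,*f=fitbay(s,w,(542,182,1.24));c,_=fitfoot(s,w,[float(x) for x in sys.argv[2:4]])
    e=c-v[:2];k,n=np.cos(v[2]),np.sin(v[2]);print(v,f,"foot in fitted bay",k*e[0]+n*e[1],-n*e[0]+k*e[1])
E
python3 bay.py w14 526 132; python3 bay.py w13 508 98
```

```text
[535.67667824 191.6691122    1.24589882] [np.float64(5154.8117647058825), np.float64(7173.83137254902), np.int64(10913)] foot in fitted bay -59.964646107434156 -9.925225032129207
[539.81668469 182.82322779   1.25255028] [np.float64(729.6078431372549), np.float64(1320.650980392157), np.int64(4342)] foot in fitted bay -90.71855598104385 3.4863521995535898
```

The foot is at about (−52, −3) in the bay frame and has drifted to the right. I'll back off and put the corner squarely behind it again.

Emit:
play_rows:
  increments:
    - [8.5,[-0.2,-1.0,0],0]
    - [8.5,[0.4,-1.8,0],0.08]
    - [8.5,[1.0,-2.1,0],0.16]
    - [8.5,[1.05,-2.0,0],0.16]

```text
clock: 14.58
tcp_pos: [466.8, 84.9, 18.3]
orientation: [2.224, 2.219, 0.001]
force: [0.1, -0.0, 0.8]
finger_gap: 85.0
grasp_force: 0.0
```

```bash
python3 foot.py w15 526 132;python3 bay.py w15 526 132
```

```text
tcp [466.8  84.9  18.3] F [ 0.1 -0.   0.8] foot [526.6 132.5] cost 112 in tool [47.8 59.7] gauge [-49.1  -2.6]
[540.82227949 186.31123003   1.19971564] [np.float64(4129.317647058823), np.float64(5040.835294117647), np.int64(9521)] foot in fitted bay -55.28027911072857 -6.247800136117542
```

Emit:
play_rows:
  increments:
    - [8.5,[0.18,0.68,0],0]
    - [8.5,[0.42,1.55,0],0]
    - [8.5,[0.62,2.3,0],0]
    - [8.5,[0.83,3.1,0],0]
    - [8.5,[1.04,3.86,0],0]

```text
clock: 15.25
tcp_pos: [476.9, 124.7, 18.2]
orientation: [-2.221, -2.222, 0.0]
force: [-1.1, -2.0, -0.3]
finger_gap: 84.8
grasp_force: 0.6
```

```bash
python3 foot.py w16 535 164
```

```text
tcp [476.9 124.7  18.2] F [-1.1 -2.  -0.3] foot [536.8 163.7] cost 172 in tool [39.  59.9] gauge [-16.3  -2.1]
```

Emit:
play_rows:
  increments:
    - [8.5,[0.12,0.4,0],0]
    - [8.5,[0.22,0.75,0],0]
    - [8.5,[0.32,1.05,0],0]
    - [8.5,[0.4,1.3,0],0]
    - [8.5,[0.45,1.45,0],0]

```text
clock: 15.92
tcp_pos: [481.5, 138.6, 18.3]
orientation: [2.221, 2.221, 0.0]
force: [-1.4, -1.7, 0.3]
finger_gap: 85.1
grasp_force: 0.9
```

```bash
python3 foot.py w17 541 177
```

```text
tcp [481.5 138.6  18.3] F [-1.4 -1.7  0.3] foot [541.8 177.3] cost 274 in tool [38.7 60.3] gauge [-1.8 -2.4]
```

Still sliding at about 2 N. I'll go on in small steps until the back wall stops it.

Emit:
play_rows:
  increments:
    - [8.5,[0.05,0.15,0],0]
    - [8.5,[0.1,0.3,0],0]
    - [8.5,[0.13,0.4,0],0]

```text
clock: 16.35
tcp_pos: [482.8, 142.6, 18.3]
orientation: [2.221, 2.221, -0.0]
force: [-1.0, -1.6, 1.7]
finger_gap: 85.1
grasp_force: 0.9
```

Emit:
play_rows:
  increments:
    - [8.5,[0.03,0.1,0],0]
    - [8.5,[0.07,0.2,0],0]

```text
clock: 16.6
tcp_pos: [483.5, 144.6, 18.3]
orientation: [-2.221, -2.221, 0.0]
force: [-0.3, -0.4, 0.8]
finger_gap: 85.0
grasp_force: 1.0
```

```bash
python3 foot.py w18 543 183
```

```text
tcp [483.5 144.6  18.3] F [-0.3 -0.4  0.8] foot [544.2 183.1] cost 270 in tool [38.5 60.7] gauge [ 4.4 -2.7]
```

Emit:
play_rows:
  increments:
    - [8.5,[0.03,0.1,0],0]
    - [8.5,[0.06,0.2,0],0]

```text
clock: 16.9
tcp_pos: [483.9, 145.9, 18.3]
orientation: [2.221, 2.221, -0.003]
force: [-1.7, -6.8, 2.5]
finger_gap: 85.0
grasp_force: 3.9
```

Emit:
play_rows:
  increments:
    - [8.5,[0.03,0.1,0],0]
    - [8.5,[0.06,0.2,0],0]

```text
clock: 17.15
tcp_pos: [483.9, 146.3, 18.3]
orientation: [2.221, 2.22, -0.009]
force: [-4.6, -15.3, 6.2]
finger_gap: 84.8
grasp_force: 7.9
```

```bash
python3 foot.py w19 545 186
```

```text
tcp [483.9 146.3  18.3] F [ -4.6 -15.3   6.2] foot [544.6 184. ] cost 361 in tool [37.7 60.7] gauge [ 5.4 -2.8]
```

The force rose to 16 N and the foot stopped, so it is home against the back wall. I'll back off, lift and close the fingers for the key.

Emit:
play_rows:
  increments:
    - [8.5,[-0.12,-0.5,0],0]
    - [8.5,[-0.5,-1.7,0],0]
    - [8.5,[-1.5,-3.5,0],0]
    - [8.5,[-2.6,-4.2,5],0]
    - [0,[-3.6,-4.2,11],0]

```text
clock: 17.82
tcp_pos: [446.4, 105.4, 127.7]
orientation: [-2.221, -2.218, 0.005]
force: [1.0, -0.1, 1.0]
finger_gap: 69.5
grasp_force: 0.0
```

Emit:
play_rows:
  increments:
    - [0,[-0.4,0,2.5],0]
    - [0,[-0.6,4,2.5],0]
    - [0,[-0.6,4,2.5],0]
    - [0,[-0.6,4,2.5],0]

```text
clock: 18.32
tcp_pos: [442.0, 146.0, 152.7]
orientation: [-2.221, -2.221, 0.002]
force: [-0.5, 0.0, -0.4]
finger_gap: -0.1
grasp_force: 0.0
```

```bash
python3 foot.py w20 544.5 184
python3 - <<'E'
from bay import *
s,w=pickle.load(open("w20.pkl","rb"));print(s["finger_gap"])
hsv=cv2.cvtColor(w["frame"],cv2.COLOR_RGB2HSV)
gm=cv2.inRange(hsv,(45,110,60),(75,255,255))
n,l,st,ce=cv2.connectedComponentsWithStats(gm)
for i in range(1,n):
    if st[i,4]>60: print(st[i],ce[i].round(1),[wplane(s,w,ce[i],z).round(1) for z in (57,63,69)])
print(fitbay(s,w,(544.5,184.5,1.247)))
E
```

```text
tcp [442.  146.  152.7] F [-0.5  0.  -0.4] foot [545.2 183.7] cost 313 in tool [ 37.7 103.2] gauge [ 5.3 -3.4]
-0.06379212350343098
[ 297   86   43   42 1427] [318.1 106.5] [array([440.1, 219.8]), array([440.2, 219.9]), array([440.2, 220. ])]
(array([544.07478482, 189.34369868,   1.16357273]), np.float64(2709.2039215686273), np.float64(2978.4627450980392), np.int64(3582))
```

View pics/w20.png

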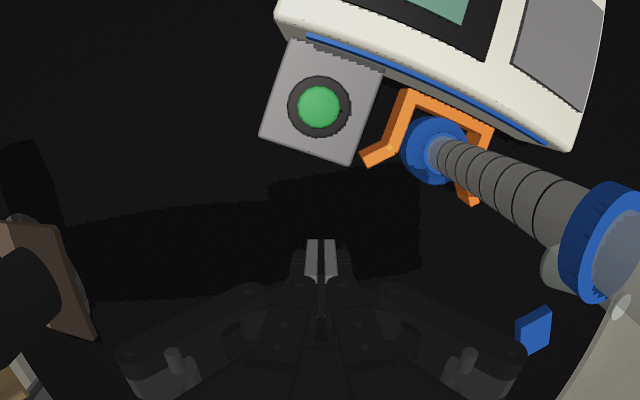

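The wrist view shows the cylinder upright in the orange bay, its foot at about (435,148) against the back wall. The key at (318,106) converts to (440.2, 219.9). I'll move over it and press.

Emit:
play_rows:
  increments:
    - [0,[-0.1,4,0],0]
    - [0,[-0.18,7.4,0],0]
    - [0,[-0.18,7.4,-2.5],0]
    - [0,[-0.18,7.4,-5],0]
    - [0,[-0.18,7.4,-5.5],0]

```text
clock: 19.0
tcp_pos: [439.4, 219.4, 96.0]
orientation: [-2.221, -2.219, 0.007]
force: [-0.5, 0.1, -0.3]
finger_gap: -0.0
grasp_force: 0.0
```

Emit:
play_rows:
  increments:
    - [0,[0,0,-0.3],0]
    - [0,[0,0,-0.6],0]
    - [0,[0,0,-0.9],0]
    - [0,[0,0,-1.2],0]

```text
clock: 19.5
tcp_pos: [441.2, 220.6, 86.6]
orientation: [2.221, 2.221, 0.001]
force: [0.2, 0.2, 0.7]
finger_gap: 0.0
grasp_force: 0.0
```

Emit:
play_rows:
  increments:
    - [0,[0,0,-0.3],0]
    - [0,[0,0,-0.6],0]

```text
clock: 19.75
tcp_pos: [441.1, 220.6, 80.6]
orientation: [2.221, 2.221, 0.0]
force: [-0.9, -1.2, 3.9]
finger_gap: -0.3
grasp_force: 1.7
```

Emit:
play_rows:
  increments:
    - [0,[0,0,-0.3],0]
    - [0,[0,0,-0.5],0]

```text
clock: 20.0
tcp_pos: [441.3, 220.7, 77.7]
orientation: [-2.22, -2.222, 0.003]
force: [-9.0, -3.2, 24.8]
finger_gap: 0.3
grasp_force: 12.1
```

The force climbed from 3.9 N on the spring to 25 N, after about 6 mm of travel, so the key has bottomed. I'll hold briefly, then release and lift away.

Emit:
play_rows:
  increments:
    - [0,[0,0,0],0]
    - [0,[0,0,0],0]
    - [0,[0,0,0.6],0]
    - [0,[0,0,2.5],0]
    - [0,[0,0,7],0]

```text
clock: 20.62
tcp_pos: [439.0, 220.0, 143.3]
orientation: [-2.219, -2.219, 0.008]
force: [1.1, -0.1, 0.5]
finger_gap: -0.3
grasp_force: 0.0
```

Emit:
play_rows:
  increments:
    - [0,[0,0,0],0]
    - [0,[0,-3,1],0]
    - [0,[0,-7,1],0]
    - [0,[0,-7,1],0]
    - [0,[0,-7,1],0]

```text
clock: 21.25
tcp_pos: [440.5, 150.7, 154.4]
orientation: [-2.221, -2.22, 0.001]
force: [-0.4, 0.2, 0.4]
finger_gap: -0.2
grasp_force: 0.0
```

```bash
python3 foot.py w21 545 184
python3 - <<'E'
from foot import *
a=pickle.load(open("w20.pkl","rb"))[1]["frame"];s,w=pickle.load(open("w21.pkl","rb"))
hsv=cv2.cvtColor(w["frame"],cv2.COLOR_RGB2HSV);gm=cv2.inRange(hsv,(45,110,60),(75,255,255));print("green px",(gm>0).sum(),s["clock"])
m=get_image("top");print("scene objects moved px:",)
D=(np.abs(m["frame"].astype(int)-d["top"]["frame"]).max(2)>40).astype(np.uint8);n,l,st,ce=cv2.connectedComponentsWithStats(D)
for i in range(1,n):
    if st[i,4]>25: print(st[i])
E
```

```text
tcp [440.5 150.7 154.4] F [-0.4  0.2  0.4] foot [545.4 183.9] cost 357 in tool [ 33.2 104.9] gauge [ 5.5 -3.6]
green px 1398 21.25
scene objects moved px:
[296 179  24  38 669]
[  131   192    83   208 10283]
[205 195  15  27 252]
[ 19 304  39  52 745]
[277 359   7   7  33]
[274 367   7  10  31]
[315 379  14  21 192]
[284 390  13   7  34]
[274 395  13   5  30]
```

The foot hasn't moved, the key is released, and the only other change in the top view is the arm. I'll hand in.

```bash
python3 -c "
from bench import *
print(finish_job())"
```

```text
the job is handed in; nothing more can be done
None
```

The cylinder was slid upright into the orange bay until the back wall stopped it at about 16 N; then the green key was pressed to its stop (about 25 N) and released, nothing else shifted in the top view, and the job was handed in at about 21 s.

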